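# Vent the dry-block heater

### The job

The run on the dry-block heater is over and the block has to cool: turn its thermostat dial down to 4 while the lid is still shut, then lift the sprung lid by its bar handle to the 40-degree vent mark and hold it there so the vapour can clear. The lid springs shut if let go, so finish while still holding it steady at the mark. Leave everything else on the bench where it stands.

Things in the scene. Friction and masses are not known exactly. Their poses are not given: they have to be found in the camera images.
- heater: white bench heater, 360 mm deep (x), 220 wide (y), fixed; origin under its centre, its x axis points from its front (robot side) to its rear, z up. Front: flat control deck 90 mm above the bench, dial at (x -135, y -55) mm; the lamp and switch beside it stay alone. Rear: grey hood lid over a block of capped tubes, front face at x -2 mm, top 147 mm above the bench when shut
- dial (a joint): thermostat dial, rad: 0 at mark 0, rising clockwise seen from above. Marks 0 to 10 lie 27 degrees (0.4712 rad) apart; mark 4 is 1.885; starts between marks 5 and 9. A white pointer line is at one end of its bar grip: at mark 5 it points along the heater's +x (away from the robot), at mark 4 27 degrees anticlockwise of that from above. Stays where left; friction 0.03 N m
- dial_grip (a point): on the dial's axis, 23 mm above the deck (113 mm above the bench), at the height to grip. The black knob: a skirt 50 mm across and 5 mm high, on it an upright bar grip 46 mm long, 13 mm thick, its top 33 mm above the deck
- lid (a joint): lid angle, rad: 0 shut, rising as its front lifts, stop at 1.4; the 40-degree vent mark is 0.698. Marks every 20 degrees on the round hinge discs (88 mm across) at both sides, the broad long one is 40; a dark index line on the lid's side reads against them. Spring and weight pull it shut: about 4 N up at the bar starts it, about 5 N along its arc holds it at 40 degrees
- lid_handle (a point): middle of the lid's handle: a round steel bar 12 mm thick, parallel to the heater's y axis, free for 110 mm between its two arms, with a 47 mm gap to the lid's front face; at x -55, y 0 mm in the heater's frame, axis 137 mm above the bench and 47 mm above the deck when shut; it moves with the lid
- lid_hinge (a point): on the lid's hinge axis (parallel to the heater's y axis), midway: x 150 mm in the heater's frame, 115 mm above the bench; the bar moves on a circle of 206 mm radius about it
- tube_rack: bystander: white tube rack 200 x 85 x 57 mm beside the heater's +y side; origin under its centre
- tip_box: bystander: grey pipette-tip box with clear cover, 124 x 86 x 64 mm, beside the heater's -y side; origin under its centre
- reagent_bottle: bystander: amber bottle with black cap, 70 mm across, 150 high; origin under its centre
- specimen_jar: bystander: clear jar with white cap, 72 mm across, 85 high; origin under its centre
- pen_pot: bystander: grey steel pot with pens, 76 mm across, 145 high; origin under its centre
- timer: bystander: flat white bench timer 65 x 65 x 18 mm; origin under its centre
- tissue_box: bystander: tissue box 115 x 230 x 85 mm, the tissue standing to 130; origin under its centre

How it is judged:
By the outcome, as a careful person would: the job done as asked, in the order asked, and still so for the second after the job is handed in, while the arm keeps its last pose, push and grip.
It also fails if it takes over 67 s, if anything falls off the work surface, if the arm or the gripper's body presses on something with over 40 N, if the wrist force passes 120 N, or if a joint passes its speed limit or range.

### The arm

A 6-joint arm with a two-finger parallel gripper is mounted at the origin on the work surface. World frame = base frame: x ahead of the robot, y to its left, z up, the work surface at z = 0. Lengths are in m, angles in rad, forces in N, time in s.
With the tool pointing down it reaches from about 0.375 to 0.975 m from the base axis. Payload 3.8 kg.
Tool frame: the origin (TCP) lies on the centre line of the jaws, within the pads' length; the fingertips stand 14 mm ahead of it and the grasp point (between the pads) lies 5 mm behind it; z points along the fingers, x is the direction in which the jaws open and shut, and the axes are right-handed (so a half turn about z gives the same grasp; the last joint's range is limited). The gripper opens to 85 mm and grips with 20 to 120 N. Pads are 22 mm wide; open, the fingers measure 114 mm over their backs; the gripper's body (76 mm by 85 mm) begins 54 mm behind the grasp point. The pads swing forward as they close: fully open they stand 13 mm farther back than shut.
Start: joints at [-1.178, 0.264, 1.604, -0, 1.274, -0.037], TCP at [0.281, -0.614, 0.245] pointing down, gripper open.
Joint ranges: [-2.63, 2.63], [-0.94, 2.18], [0.31, 2.57], [-1.31, 4.45], [0, 2.66], [-2.55, 2.55]. Speed limits (rad/s): [2.57, 2.57, 3.14, 3.14, 3.14, 3.14].

### API

Orientations are given as a rotation vector (axis times angle).
In Python, from workcell import bot gives the robot as it stands. The module is installed in compiled form; this text tells all that it offers.
- The arm moves only by the tool arm_command, never from a script. Its argument "steps" is one flat list of numbers, 7 for each row, row after row: the shift along the tool's x, y, z in units of 30 mm (1.0 is 30 mm), then the turn, a rotation vector about the tool's x, y, z in units of 6 degrees (1.0 is 6 degrees), then the opening, from 0 (shut) to 1 (fully open). In form: [tx, ty, tz, ax, ay, az, fingers, tx, ty, tz, ax, ay, az, fingers, ...]. A call has 1 to 10 rows; each row shifts and turns the commanded pose from where the row before left it, along the tool's axes as they then stand; what a row does not reach is not made up. A row lasts 1/8 s, in which the tool goes at most 62.5 mm and 10.7 degrees, less where a joint would pass 70% of its speed; a pose out of reach is approached as far as the arm can. A call is refused whole if a number of a shift passes 1 or a number of a turn 1, either way. A call with a gripper value outside its range is refused whole. The fingers move at their own pace and stop on an object; "squeeze" is the grip in N (left out, the last holds). Time passes only in rows, so rows that do not move let the fingers close. It gives the time, the measured TCP pose, the force and the opening at its end, in the units of the state.
- bot.read_state(): the state, without advancing time (a new reading comes with each control period).
- bot.read_camera(name): name is "scene" or "side" or "wrist"; returns a dict with "img" (480x640x3 uint8, red, green, blue), "camera_matrix" (3x3 intrinsics, pixels), "pose" (4x4, takes a point from camera to world coordinates); the wrist camera has in their place "T_tool_cam" (4x4, takes a point from camera to tool coordinates, whose origin is the TCP and whose axes are the tool frame's). Camera axes: x right, y down, z forward; pixel columns grow to the right and rows downward; lengths in m; the calibration is good to about 2 mm. A picture is of the moment at which its call begins: read the wrist's pose just before it. There is no depth.
- bot.finish_job(): hands the job in, once; it reports no verdict.
The state is a dict: "time": time; "q": joint angles; "joint_vel": joint speeds; "joint_torque": joint torques, N m; "tool_pos": TCP position; "tcp_rot": TCP orientation; "wrist_force": force on the tool from outside, world axes, zero at the start; "torque": the same for the moment, N m; "width": opening from 0.0 (shut) to 1.0 (fully open).
Only numpy, scipy, OpenCV 4.12 (cv2) and the standard library are available. Lean on these libraries where they do the work, as an engineer would, in place of code of your own. Each camera call takes 0.05 s, during which the arm holds its last target.

## Working session

There is one attempt and no reset: what is moved stays moved. The work goes in short steps, Python scripts to look and compute and a tool call to move; the robot and the scene stay as the last step left them, time stands still between calls to the robot, and variables do not carry over. Pictures are saved under pics/ and viewed, and the job is handed in when it is done.

Besides the shell and the picture viewer there is one more tool, called as name(argument=value, ...), one argument or row to a line, values as JSON. arm_command: Moves the arm, as the interface text tells. Its arguments: {"type":"object","properties":{"steps":{"type":"array","items":{"type":"number"}},"squeeze":{"type":"number"}},"required":["steps"]}

```bash
mkdir -p pics
cat > h.py <<'E'
import numpy as np,cv2
from scipy.spatial.transform import Rotation as R
from workcell import bot
def snap(n,f):
    s=bot.read_state(); c=bot.read_camera(n)
    cv2.imwrite('pics/'+f+'.png',c['img'][:,:,::-1])
    if 'pose' in c: T=np.array(c['pose'])
    else:
        W=np.eye(4);W[:3,:3]=R.from_rotvec(s['tcp_rot']).as_matrix();W[:3,3]=s['tool_pos'];T=W@np.array(c['T_tool_cam'])
    K=np.array(c['camera_matrix']); np.savez('pics/'+f+'.npz',K=K,T=T,img=c['img'])
    return c['img'],K,T
def load(f):
    d=np.load('pics/'+f+'.npz');return d['img'],d['K'],d['T']
def ray(K,T,u,v,z):
    d=T[:3,:3]@np.linalg.solve(K,[u,v,1.]);o=T[:3,3];return o+d*(z-o[2])/d[2]
def proj(K,T,p):
    q=np.linalg.inv(T)@np.append(p,1);q=K@q[:3];return q[:2]/q[2]
E
python3 - <<'E'
from h import *
s=bot.read_state();print({k:np.round(v,3) for k,v in s.items()})
for n in['scene','side','wrist']:
    i,K,T=snap(n,n+'0');print(n,K.round(1).tolist(),T.round(3).tolist())
E
```

```text
{'time': np.float64(0.0), 'q': array([-1.178,  0.265,  1.605, -0.   ,  1.274, -0.037]), 'joint_vel': array([-0.   ,  0.001, -0.001, -0.   , -0.001,  0.002]), 'joint_torque': array([ 1.0000e-03, -5.1511e+01, -3.6731e+01,  0.0000e+00,  1.3000e-02,
        0.0000e+00]), 'tool_pos': array([ 0.281, -0.613,  0.244]), 'tcp_rot': array([-2.643,  1.696,  0.003]), 'wrist_force': array([-0.679,  0.935, -0.165]), 'torque': array([-0.03 , -0.061,  0.056]), 'width': np.float64(0.995)}
scene [[476.6, 0.0, 321.2], [0.0, 476.6, 231.1], [0.0, 0.0, 1.0]] [[0.884, 0.402, -0.24, 0.857], [0.468, -0.743, 0.478, -0.628], [0.014, -0.535, -0.845, 1.14], [0.0, 0.0, 0.0, 1.0]]
side [[595.2, 0.0, 323.5], [0.0, 595.2, 244.2], [0.0, 0.0, 1.0]] [[-0.98, -0.11, 0.164, 0.206], [-0.197, 0.566, -0.801, 1.539], [-0.005, -0.817, -0.576, 1.241], [0.0, 0.0, 0.0, 1.0]]
wrist [[331.8, 0.0, 319.7], [0.0, 331.8, 234.8], [0.0, 0.0, 1.0]] [[0.417, -0.867, -0.273, 0.351], [-0.909, -0.398, -0.123, -0.581], [-0.002, 0.299, -0.954, 0.373], [0.0, 0.0, 0.0, 1.0]]
```

View pics/scene0.png

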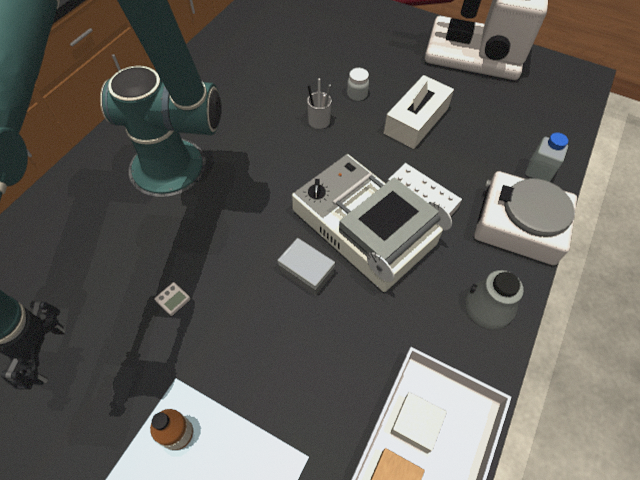

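View pics/side0.png

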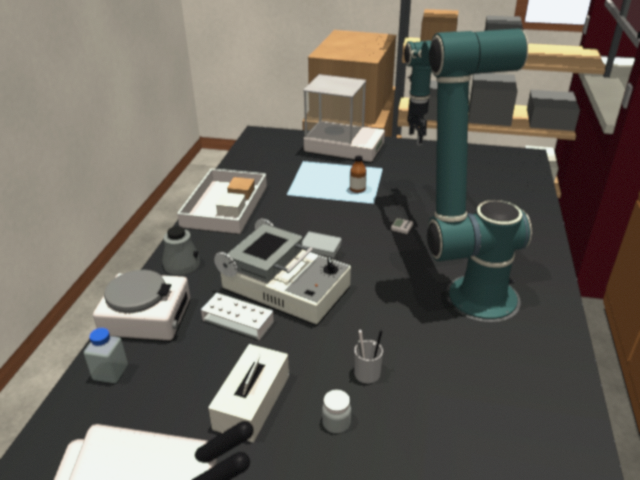

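View pics/wrist0.png

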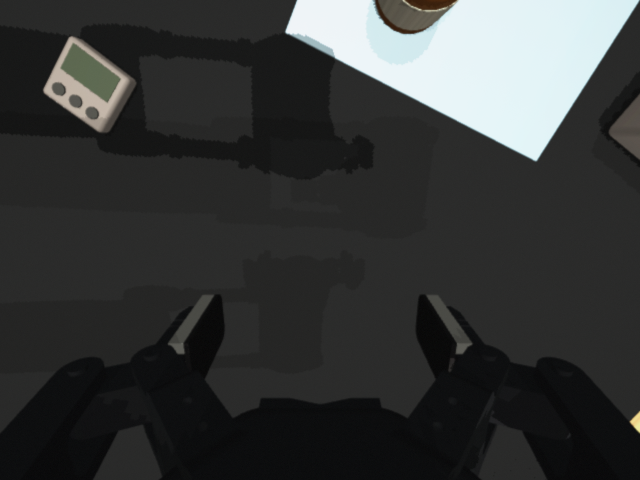

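The scene view shows the heater at about (375,220), its dial at (317,188), the tip box at (306,265) and the tube rack at (430,185). I'll zoom in.

Run:
```python
from h import *
i,K,T=load('scene0');c=i[140:300,270:470];cv2.imwrite('pics/sc0z.png',cv2.resize(c,(800,640)[0:2],interpolation=cv2.INTER_CUBIC)[:600,:,::-1])
for u,v,z in[(317,190,.09),(293,195,.09),(349,156,.09)]:print(ray(K,T,u,v,z).round(3))
```

```text
[0.485 0.08  0.09 ]
[0.435 0.033 0.09 ]
[0.508 0.233 0.09 ]
```

View pics/sc0z.png

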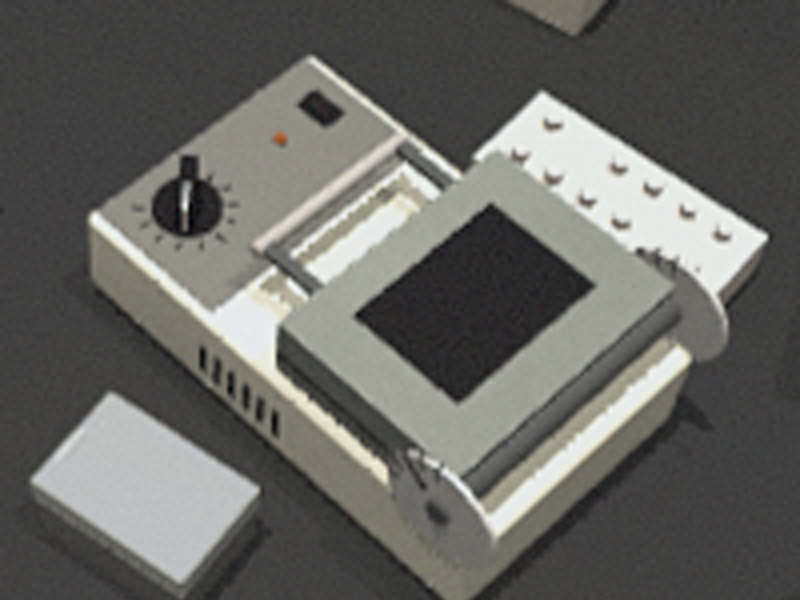

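```bash
cat >> h.py <<'E'
def Rdown(yaw,tilt=0,hy=0):
    # tool x at yaw deg, z down; then tilt (deg) about world axis at yaw hy
    y=np.radians(yaw);X=np.array([np.cos(y),np.sin(y),0]);Z=np.array([0,0,-1.])
    M=np.stack([X,np.cross(Z,X),Z],1)
    a=np.radians(hy);return R.from_rotvec(np.radians(tilt)*np.array([np.cos(a),np.sin(a),0])).as_matrix()@M
def plan(p,M=None):
    s=bot.read_state();M0=R.from_rotvec(s['tcp_rot']).as_matrix()
    d=np.array(p)-s['tool_pos']
    if M is None:M=M0
    r=R.from_matrix(M0.T@M).as_rotvec()
    print('shift(pre-turn axes)',(M0.T@d/.03).round(2),'shift(target axes)',(M.T@d/.03).round(2),'turn',(np.degrees(r)/6).round(2),'q',s['q'].round(2),'t',round(float(s['time']),2))
E
python3 - <<'E'
from h import *
plan([.52,.07,.33],Rdown(10))
E
```

```text
shift(pre-turn axes) [-17.38 -16.73  -2.83] shift(target axes) [ 11.8  -21.04  -2.86] turn [-1.000e-02  1.000e-02 -1.256e+01] q [-1.18  0.26  1.61  0.    1.27 -0.04] t 0.15
```

arm_command(
  steps=[-0.97,-0.93,-0.16,0,0,0,1,-0.97,-0.93,-0.16,0,0,0,1,-0.97,-0.93,-0.16,0,0,0,1,-0.97,-0.93,-0.16,0,0,0,1,-0.97,-0.93,-0.16,0,0,0,1,-0.97,-0.93,-0.16,0,0,0,1,-0.97,-0.93,-0.16,0,0,0,1,-0.97,-0.93,-0.16,0,0,0,1,-0.97,-0.93,-0.16,0,0,0,1],
)

```text
time: 1.27
tool_pos: [0.4005, -0.2695, 0.2884]
tcp_rot: [-2.644, 1.697, 0.0]
wrist_force: [-0.9, -0.0, -1.4]
width: 1.0
```

arm_command(
  steps=[-0.97,-0.93,-0.16,0,0,0,1,-0.97,-0.93,-0.16,0,0,0,1,-0.97,-0.93,-0.16,0,0,0,1,-0.97,-0.93,-0.16,0,0,0,1,-0.97,-0.93,-0.16,0,0,0,1,-0.97,-0.93,-0.16,0,0,0,1,-0.97,-0.93,-0.16,0,0,0,1,-0.97,-0.93,-0.16,0,0,0,1,-0.97,-0.93,-0.16,0,0,0,1],
)

```text
time: 2.4
tool_pos: [0.5196, 0.0731, 0.3316]
tcp_rot: [2.644, -1.696, -0.0]
wrist_force: [0.7, 0.0, 0.7]
width: 0.998
```

arm_command(
  steps=[0,0,0,0,0,-1,1,0,0,0,0,0,-1,1,0,0,0,0,0,-1,1,0,0,0,0,0,-1,1,0,0,0,0,0,-1,1,0,0,0,0,0,-1,1,0,0,0,0,0,-1,1,0,0,0,0,0,-1,1,0,0,0,0,0,-1,1,0,0,0,0,0,-1,1],
)

```text
time: 3.65
tool_pos: [0.5192, 0.0718, 0.3313]
tcp_rot: [3.138, -0.142, -0.001]
wrist_force: [-0.0, 0.9, 0.4]
width: 0.998
```

arm_command(
  steps=[0,0,0,0,0,-1,0.6,0,0,0,0,0,-1,0.6,0,0,0,0,0,-0.5,0.6,0,0,0,0,0,0,0.6],
)

```text
time: 4.15
tool_pos: [0.5193, 0.0718, 0.3313]
tcp_rot: [-3.131, -0.263, 0.001]
wrist_force: [0.1, 0.8, 0.8]
width: 0.599
```

Run:
```python
from h import *
plan([.52,.07,.33],Rdown(10))
snap('wrist','w1')
```

```text
shift(pre-turn axes) [0.01 0.06 0.04] shift(target axes) [0.01 0.06 0.04] turn [-0.    0.01 -0.07] q [ 0.09 -0.07  1.81  0.    1.4  -0.08] t 4.15
```

View pics/w1.png

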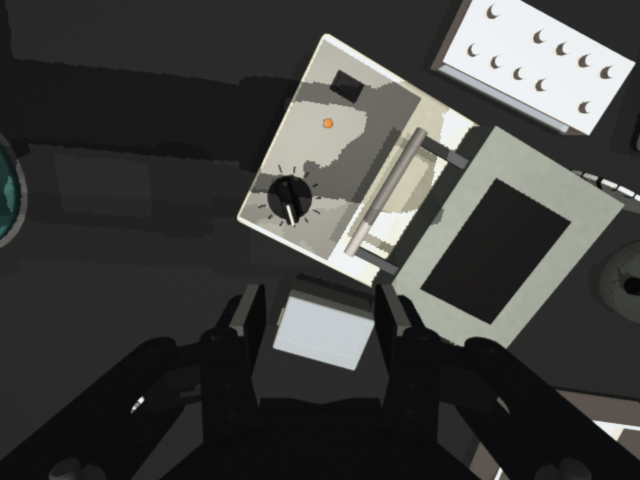

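The wrist view shows the dial skirt at about (290,198) with its white pointer ending near (293,222). The handle bar runs from (420,132) to (350,252), and the deck's front edge from (325,36) to (239,219).

Run:
```python
from h import *
i,K,T=load('w1')
c=i[30:290,220:480];cv2.imwrite('pics/w1z.png',cv2.resize(c,(600,600)[0:2],interpolation=cv2.INTER_CUBIC)[:,:,::-1])
c=i[150:250,240:340];cv2.imwrite('pics/w1d.png',cv2.resize(c,(600,600)[0:2],interpolation=cv2.INTER_CUBIC)[:,:,::-1])
```

```text
(no output)
```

View pics/w1z.png

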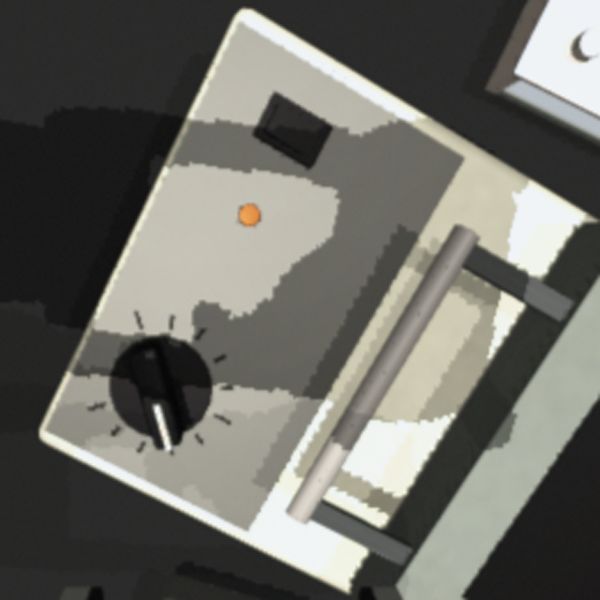

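View pics/w1d.png

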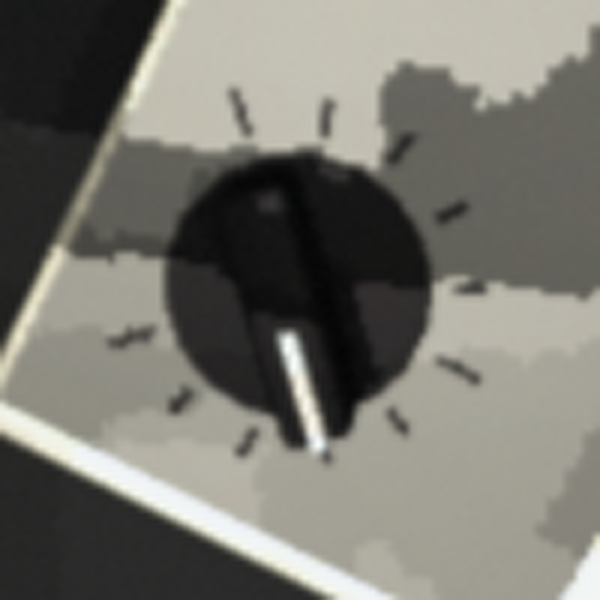

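```bash
cat > m1.py <<'E'
from h import *
i,K,T=load('w1')
f=lambda u,v,z:ray(K,T,u,v,z)[:2]
g=lambda u,v:(240+u/6,150+v/6)
h=lambda u,v:(220+u*.4333,30+v*.4333)
ang=lambda d:np.degrees(np.arctan2(d[1],d[0]))
fl=f(*h(245,10),.09);fr=f(*h(42,435),.09);print('front corners',fl,fr,np.linalg.norm(fl-fr),'yaw',ang(fl-fr)-90)
b1=f(*h(463,230),.137);b2=f(*h(297,516),.137);print('bar',b1,b2,(b1+b2)/2,np.linalg.norm(b1-b2),'yaw',ang(b1-b2)-90)
c=f(*g(298,285),.095);print('skirt',c)
p0=f(*g(287,337),.123);p1=f(*g(320,450),.123);print('ptr',ang(p1-p0),'tip-c',p1-c,ang(p1-c),np.linalg.norm(p1-c))
t={5:(460,370),4:(470,287),3:(452,213),2:(400,150),1:(328,118),0:(240,112),8:(245,440),9:(180,400),10:(130,335),6:(400,420)}
P=np.array([f(*g(*v),.09) for v in t.values()])
# circle centre
A=np.c_[2*P,np.ones(len(P))];s=np.linalg.lstsq(A,(P**2).sum(1),rcond=None)[0];print('tick centre',s[:2],'r',np.sqrt(s[2]+s[0]**2+s[1]**2))
for k,q in zip(t,P):print(k,ang(q-s[:2])+27*(k-5))
E
python3 m1.py
```

```text
front corners [0.4979547  0.23802783] [0.43028898 0.03720604] 0.21191517583998484 yaw -18.620938454404538
bar [0.59893352 0.16442152] [0.55673006 0.03284991] [0.57783179 0.09863572] 0.13817460157844028 yaw -17.784380473888916
skirt [0.48558083 0.07234018]
ptr -65.97977913864797 tip-c [ 0.00955532 -0.02263556] -67.11355358254256 0.024569749133888503
tick centre [0.4852712  0.07107781] r 0.03265029298937763
5 -18.369568863812983
4 -17.694693550580293
3 -19.049304970583137
2 -18.96926537469757
1 -19.99267032248497
0 -18.69991519801401
8 -19.50257617667046
9 -18.768103400787297
10 -19.102890610687638
6 -17.383039583093748
```

Run:
```python
from h import *
plan([.4854,.0717,.20],Rdown(23.5))
```

```text
shift(pre-turn axes) [-1.11 -0.19  4.38] shift(target axes) [-1.04 -0.45  4.38] turn [-0.    0.01 -2.32] q [ 0.09 -0.07  1.81 -0.    1.4  -0.08] t 4.2
```

arm_command(
  steps=[-0.28,-0.05,0.9,0,0,0,0.6,-0.28,-0.05,0.9,0,0,0,0.6,-0.28,-0.05,0.9,0,0,0,0.6,-0.27,-0.04,0.9,0,0,0,0.6,0,0,0.78,0,0,-0.8,0.6,0,0,0,0,0,-0.8,0.6,0,0,0,0,0,-0.72,0.6,0,0,0,0,0,0,0.6],
)

```text
time: 5.2
tool_pos: [0.4857, 0.0719, 0.2002]
tcp_rot: [-3.076, -0.639, 0.0]
wrist_force: [0.1, -0.4, -0.5]
width: 0.595
```

Run:
```python
from h import *
plan([.4854,.0717,.112],Rdown(23.5))
i,K,T=snap('wrist','w2');print(proj(K,T,[.4854,.0717,.123]))
```

```text
shift(pre-turn axes) [-0.01  0.    2.94] shift(target axes) [-0.01  0.    2.94] turn [-0.    0.   -0.01] q [ 0.1  -0.05  2.04  0.    1.16 -0.31] t 5.2
[318.39377735 252.87472766]
```

View pics/w2.png

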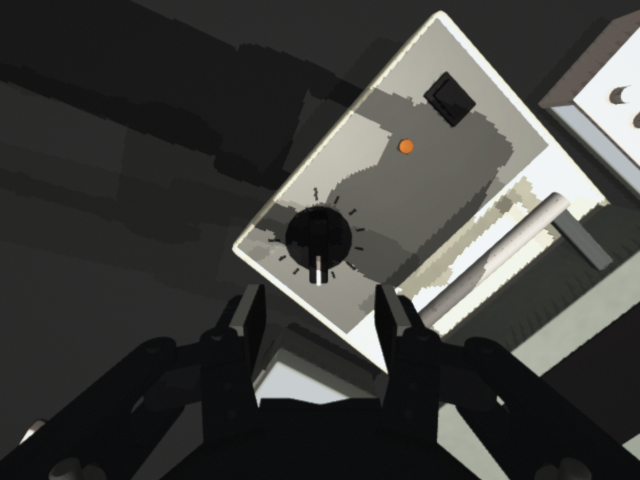

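The dial's bar grip stands upright in the picture at column 318, centred between the jaws (265 and 377). I'll descend and grip.

arm_command(
  steps=[0,0,0.8,0,0,0,0.6,0,0,0.8,0,0,0,0.6,0,0,0.8,0,0,0,0.6,0,0,0.54,0,0,0,0.6,0,0,0,0,0,0,0.6],
)

```text
time: 5.88
tool_pos: [0.4846, 0.0718, 0.1108]
tcp_rot: [-3.075, -0.64, 0.005]
wrist_force: [0.0, -0.6, -0.2]
width: 0.597
```

arm_command(
  steps=[0,0,0,0,0,0,0.1,0,0,0,0,0,0,0.0,0,0,0,0,0,0,0.0,0,0,0,0,0,0,0,0,0,0,0,0,0,0,0,0,0,0,0,0,0],
  squeeze=30,
)

```text
time: 6.62
tool_pos: [0.4848, 0.0712, 0.1133]
tcp_rot: [3.075, 0.641, -0.003]
wrist_force: [-6.1, -2.6, 7.0]
width: 0.144
```

Run:
```python
from h import *
plan([.4854,.0717,.112],Rdown(98.4));print(bot.read_state()['width'],bot.read_state()['wrist_force'],bot.read_state()['torque'])
i,K,T=snap('wrist','w3')
```

```text
shift(pre-turn axes) [ 0.02 -0.01  0.04] shift(target axes) [0.01 0.02 0.04] turn [-1.000e-02  2.000e-02 -1.247e+01] q [ 0.1   0.04  2.12 -0.    0.98 -0.31] t 6.62
0.14420532981137968 [-6.14283173 -2.56399718  6.96037244] [-0.44490424  0.99793708  0.07278664]
```

View pics/w3.png

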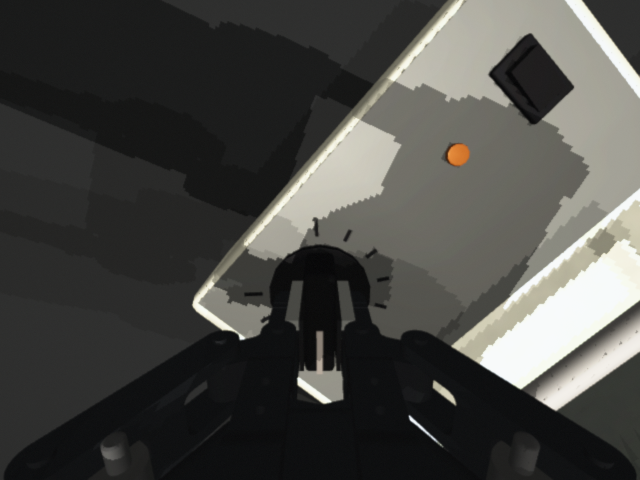

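The grip is on (opening 0.144, about 13 mm). Now I'll turn anticlockwise by about 75 degrees.

arm_command(
  steps=[0,0,-0.05,0,0,0,0,0,0,0,0,0,-0.8,0,0,0,0,0,0,-0.9,0,0,0,0,0,0,-0.9,0,0,0,0,0,0,-0.9,0,0,0,0,0,0,-0.9,0,0,0,0,0,0,-0.9,0,0,0,0,0,0,-0.9,0],
)

```text
time: 7.68
tool_pos: [0.4847, 0.0712, 0.1133]
tcp_rot: [-2.708, -1.593, 0.004]
wrist_force: [-3.5, -3.6, -1.4]
width: 0.146
```

arm_command(
  steps=[0,0,0,0,0,-0.9,0,0,0,0,0,0,-0.9,0,0,0,0,0,0,-0.9,0,0,0,0,0,0,-0.9,0,0,0,0,0,0,-0.9,0,0,0,0,0,0,-0.9,0,0,0,0,0,0,-0.87,0,0,0,0,0,0,0,0,0,0,0,0,0,0,0],
)

```text
time: 8.8
tool_pos: [0.4846, 0.0711, 0.1133]
tcp_rot: [-2.054, -2.376, 0.004]
wrist_force: [-3.7, -3.3, -0.4]
width: 0.141
```

Run:
```python
from h import *
plan([.4854,.0717,.112],Rdown(98.4));print(bot.read_state()['width'],bot.read_state()['wrist_force'],bot.read_state()['torque'])
```

```text
shift(pre-turn axes) [0.02 0.03 0.04] shift(target axes) [0.02 0.03 0.04] turn [-0.02  0.01 -0.01] q [ 0.1   0.04  2.12 -0.    0.98 -1.62] t 8.8
0.14065733265730915 [-3.68373335 -3.27324914 -0.42361418] [-0.6451292   0.54891031  0.07089942]
```

arm_command(
  steps=[0,0,0,0,0,0,0.3,0,0,0,0,0,0,0.6,0,0,0,0,0,0,0.6,0,0,0,0,0,0,0.6,0,0,-0.8,0,0,0,0.6,0,0,-1,0,0,0,0.6,0,0,-1,0,0,0,0.6,0,0,-1,0,0,0,0.6,0,0,-1,0,0,0,0.6,0,0,0,0,0,0,0.6],
)

```text
time: 10.05
tool_pos: [0.4877, 0.0721, 0.2607]
tcp_rot: [2.051, 2.374, 0.007]
wrist_force: [0.8, -0.4, -0.3]
width: 0.604
```

Run:
```python
from h import *
plan([.4854,.0717,.25],Rdown(98.4))
i,K,T=snap('wrist','w4')
u,v=proj(K,T,[.485,.0715,.1]).astype(int);print(u,v)
c=i[v-70:v+70,u-70:u+70];cv2.imwrite('pics/w4d.png',cv2.resize(c,(700,700),interpolation=cv2.INTER_CUBIC)[:600,:,::-1])
```

```text
shift(pre-turn axes) [-0.   -0.08  0.36] shift(target axes) [-0.   -0.08  0.36] turn [ 0.06  0.   -0.01] q [ 0.1  -0.1   1.97  0.    1.27 -1.62] t 10.05
318 215
```

View pics/w4d.png

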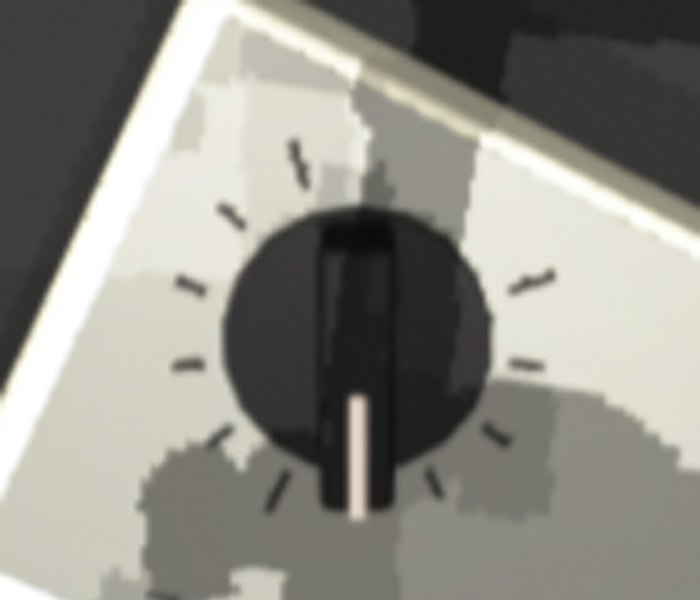

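View pics/w4.png

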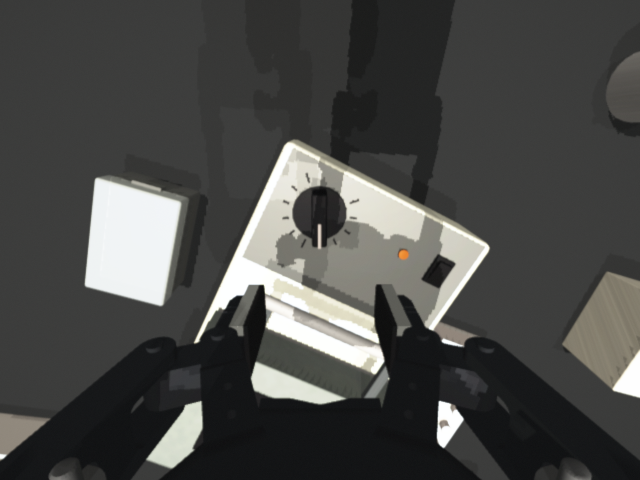

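The pointer, tip at (358,515) in the zoom, lies between mark 5 (278,492) and mark 3 (435,483). I'll check that in numbers.

Run:
```python
from h import *
i,K,T=load('w4')
g=lambda u,v,z:ray(K,T,248+u/5,145+v/5,z)[:2]
ang=lambda d:np.degrees(np.arctan2(d[1],d[0]))
t={5:(278,492),3:(435,483),2:(497,435),1:(527,366),0:(532,283),6:(220,437),7:(188,366),8:(191,286),9:(231,215),10:(300,165)}
P=np.array([g(*v,.09) for v in t.values()])
A=np.c_[2*P,np.ones(len(P))];s=np.linalg.lstsq(A,(P**2).sum(1),rcond=None)[0];print(s[:2])
a=[ang(q-s[:2])+27*(k-5) for k,q in zip(t,P)];print(np.round(a,1),np.mean(a))
p0=g(358,398,.123);p1=g(357,517,.123);pa=ang(p1-p0);print(pa,ang(p1-s[:2]),'mark',5-(pa-np.mean(a))/27, 5-(ang(p1-s[:2])-np.mean(a))/27)
```

```text
[0.48484262 0.07227357]
[-18.3 -18.6 -18.7 -19.7 -19.  -17.9 -17.6 -18.  -18.2 -18.4] -18.43821404204632
7.89199869667624 7.899351793062185 mark 4.024806935602868 4.024534598699685
```

The dial reads mark 4.02. Next comes the lid handle, with the jaws across the bar and the tool tilted 25° forward.

```bash
cat >> h.py <<'E'
YAW=-18.5;BAR=np.array([.578,.0986,.137])
hx=np.array([np.cos(np.radians(YAW)),np.sin(np.radians(YAW)),0]);HINGE=BAR+.205*hx+[0,0,-.022]
def grasp(th,tilt0=-25,back=0,back0=5):
    e=np.radians(th)+np.arctan2(22,205);b=HINGE+.2062*(-np.cos(e)*hx+np.sin(e)*np.array([0,0,1]))
    M=Rdown(YAW,tilt0+th,YAW+90);return b+(.001*back0-back)*M[:,2],M
E
python3 - <<'E'
from h import *
plan([.4877,.0721,.26],Rdown(YAW))
p,M=grasp(0,back=.08);print(p);plan(p,M)
E
```

```text
shift(pre-turn axes) [-0.    0.04 -0.04] shift(target axes) [ 0.04 -0.02 -0.04] turn [ 0.02 -0.03 19.48] q [ 0.1  -0.1   1.97  0.    1.27 -1.62] t 10.1
[0.54792    0.10866463 0.20497553]
shift(pre-turn axes) [0.91 2.2  1.8 ] shift(target axes) [ 0.65 -1.81  2.28] turn [-4.22  2.58 19.12] q [ 0.1  -0.1   1.97  0.    1.27 -1.62] t 10.1
```

arm_command(
  steps=[0,0,0,0,0,1,0.6,0,0,0,0,0,1,0.6,0,0,0,0,0,1,0.6,0,0,0,0,0,1,0.6,0,0,0,0,0,1,0.6,0,0,0,0,0,1,0.6,0,0,0,0,0,1,0.6,0,0,0,0,0,1,0.6,0,0,0,0,0,1,0.6,0,0,0,0,0,1,0.6],
)

```text
time: 11.35
tool_pos: [0.4846, 0.0718, 0.2554]
tcp_rot: [-2.968, -1.027, 0.005]
wrist_force: [-0.5, 0.6, -0.3]
width: 0.601
```

arm_command(
  steps=[0,0,0,0,0,1,0.5,0,0,0,0,0,1,0.5,0,0,0,0,0,1,0.5,0,0,0,0,0,1,0.5,0,0,0,0,0,1,0.5,0,0,0,0,0,1,0.5,0,0,0,0,0,1,0.5,0,0,0,0,0,1,0.5,0,0,0,0,0,1,0.5,0,0,0,0,0,0.48,0.5],
)

```text
time: 12.6
tool_pos: [0.4847, 0.0718, 0.2554]
tcp_rot: [3.099, -0.509, -0.005]
wrist_force: [0.7, -0.3, -0.1]
width: 0.501
```

arm_command(
  steps=[0,-0.6,-0.5,0,0.8,0,0.5,0,-0.6,0,0,0.8,0,0.5,0,-0.6,0,0,0.8,0,0.5,0,0,0,0,0.8,0,0.5,0,0,0,0,0.97,0,0.5,0,0,0,0,0,0,0.5],
)

```text
time: 13.35
tool_pos: [0.5004, 0.1232, 0.2694]
tcp_rot: [2.962, -0.478, 0.65]
wrist_force: [-0.0, -0.2, -0.4]
width: 0.495
```

Run:
```python
from h import *
p,M=grasp(0,back=.08);plan(p,M)
i,K,T=snap('wrist','w5');print(proj(K,T,BAR))
```

```text
shift(pre-turn axes) [ 0.6  -0.05  2.65] shift(target axes) [ 0.59 -0.04  2.65] turn [0.02 0.04 0.03] q [ 0.37 -0.27  2.15 -0.34  0.95  0.84] t 13.35
[340.53082783 220.70221089]
```

View pics/w5.png

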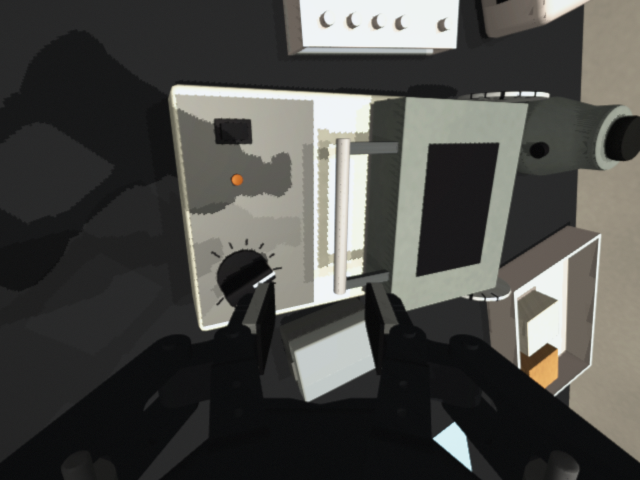

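The bar runs from (343,138) to (339,293), and the predicted middle (340.5,221) lies on it. I'll move in.

arm_command(
  steps=[0.3,-0.02,0.5,0,0,0,0.5,0.3,-0.02,0.7,0,0,0,0.5,0,0,0.8,0,0,0,0.5,0,0,0.6,0,0,0,0.5,0,0,0,0,0,0,0.5],
)

```text
time: 14.02
tool_pos: [0.5497, 0.1074, 0.2069]
tcp_rot: [2.961, -0.484, 0.65]
wrist_force: [0.0, -0.4, -0.8]
width: 0.498
```

Run:
```python
from h import *
p,M=grasp(0);plan(p,M)
i,K,T=snap('wrist','w6');print(proj(K,T,BAR))
```

```text
shift(pre-turn axes) [-0.08 -0.03  2.7 ] shift(target axes) [-0.09 -0.02  2.7 ] turn [ 0.03  0.03 -0.01] q [ 0.29 -0.13  2.15 -0.35  0.79  0.83] t 14.03
[315.93455205 252.61991558]
```

View pics/w6.png

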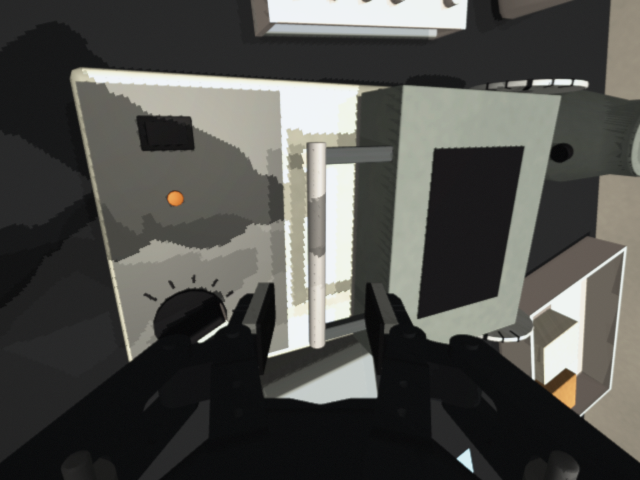

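The bar is upright at column 317, as predicted (316), and the jaws clear it. I'll advance 80 mm along the fingers and close.

arm_command(
  steps=[-0.08,-0.02,0.6,0,0,0,0.5,0,0,0.6,0,0,0,0.5,0,0,0.6,0,0,0,0.5,0,0,0.5,0,0,0,0.5,0,0,0.38,0,0,0,0.5,0,0,0,0,0,0,0.5],
)

```text
time: 14.82
tool_pos: [0.58, 0.0986, 0.1342]
tcp_rot: [2.961, -0.483, 0.654]
wrist_force: [0.0, 0.3, 0.7]
width: 0.499
```

Run:
```python
from h import *
p,M=grasp(0);plan(p,M)
i,K,T=snap('wrist','w7');print(proj(K,T,BAR))
```

```text
shift(pre-turn axes) [-0.02  0.02  0.06] shift(target axes) [-0.02  0.02  0.06] turn [0.01 0.01 0.  ] q [ 0.26  0.01  2.17 -0.41  0.63  0.87] t 14.82
[318.42046959 320.52052076]
```

View pics/w7.png

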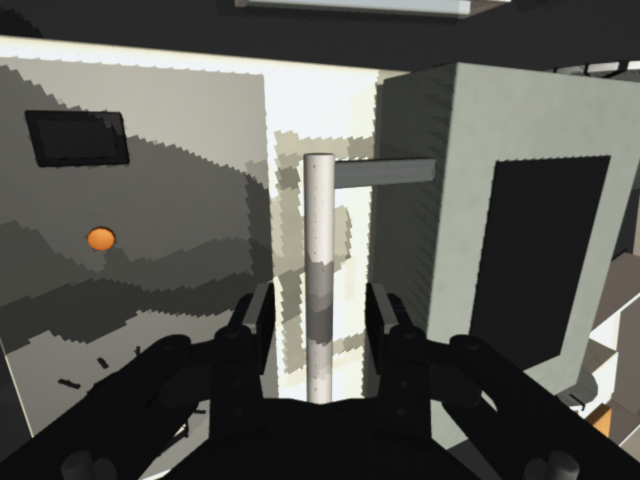

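The bar sits between the pads at column 319. Closing the grip.

arm_command(
  steps=[0,0,0.04,0,0,0,0.2,0,0,0,0,0,0,0,0,0,0,0,0,0,0,0,0,0,0,0,0,0,0,0,0,0,0,0,0,0,0,0,0,0,0,0],
  squeeze=50,
)

```text
time: 15.62
tool_pos: [0.5796, 0.0995, 0.1343]
tcp_rot: [2.963, -0.484, 0.654]
wrist_force: [-4.7, 3.5, 2.1]
width: 0.119
```

Run:
```python
from h import *
s=bot.read_state();print(s['tool_pos'],s['wrist_force'],s['torque'],s['width'])
p,M=grasp(0);plan(p,M)
# arc in tool frame: per 4 deg
for n in (10,):
    a,A=grasp(0);b,B=grasp(40/n);print('per row, pre-row axes',A.T@(b-a)/.03,'turn y',-40/n/6)
b,B=grasp(40);print(b)
print(B[:,2])
```

```text
[0.57956949 0.09950217 0.13429858] [-4.74805891  3.45557038  2.07028415] [0.61450494 0.92095083 0.10257923] 0.1187364068525749
shift(pre-turn axes) [0.   0.05 0.07] shift(target axes) [0.   0.05 0.07] turn [-0.    0.02 -0.01] q [ 0.26  0.01  2.17 -0.41  0.63  0.87] t 15.62
per row, pre-row axes [ 2.50545235e-01  8.02772908e-16 -4.02186954e-01] turn y -0.6666666666666666
[0.63565073 0.07931033 0.25881131]
[-0.24544422  0.08212449 -0.96592583]
```

Run:
```python
from h import *
a,A=grasp(0);b,B=grasp(2.);print(A.T@(b-a)/.03,B.T@(b-a)/.03,grasp(10.)[0])
```

```text
[ 1.21762518e-01 -6.33632424e-17 -2.03280119e-01] [ 1.14593970e-01 -6.49064392e-17 -2.07405736e-01] [0.58578268 0.09599595 0.16744038]
```

arm_command(
  steps=[0.12,0,-0.2,0,-0.33,0,0,0.12,0,-0.2,0,-0.33,0,0,0.12,0,-0.2,0,-0.33,0,0,0.12,0,-0.2,0,-0.33,0,0,0.12,0,-0.2,0,-0.33,0,0,0,0,0,0,0,0,0],
)

```text
time: 16.38
tool_pos: [0.5854, 0.0976, 0.1684]
tcp_rot: [3.034, -0.496, 0.398]
wrist_force: [-1.7, 4.1, -3.3]
width: 0.119
```

```bash
cat > chk.py <<'E'
from h import *
import sys
s=bot.read_state();print('F',s['wrist_force'].round(1),'tq',s['torque'].round(2),'w',s['width'])
M=R.from_rotvec(s['tcp_rot']).as_matrix();b=s['tool_pos']-.005*M[:,2]
d=b-HINGE;x=d@hx;print('bar est',b.round(4),'radius',np.hypot(x,d[2]),'lid deg',np.degrees(np.arctan2(d[2],-x))-np.degrees(np.arctan2(22,205)))
p,Mt=grasp(float(sys.argv[1]));plan(p,Mt)
E
python3 chk.py 10
```

```text
F [-1.7  4.1 -3.3] tq [0.67 0.57 0.05] w 0.11937632884087768
bar est [0.5841 0.098  0.1732] radius 0.20731901129922334 lid deg 10.182533716272342
shift(pre-turn axes) [0.02 0.05 0.04] shift(target axes) [0.02 0.05 0.04] turn [-0.    0.01 -0.01] q [ 0.19  0.04  2.03 -0.17  0.85  0.62] t 16.38
```

arm_command(
  steps=[0.12,0.02,-0.2,0,-0.33,0,0,0.12,0.02,-0.2,0,-0.33,0,0,0.12,0,-0.2,0,-0.33,0,0,0.12,0,-0.2,0,-0.33,0,0,0.12,0,-0.2,0,-0.33,0,0,0.12,0,-0.2,0,-0.33,0,0,0.12,0,-0.2,0,-0.33,0,0,0,0,0,0,0,0,0],
)

```text
time: 17.38
tool_pos: [0.6028, 0.0917, 0.214]
tcp_rot: [3.099, -0.506, 0.03]
wrist_force: [-1.9, 5.9, -3.7]
width: 0.12
```

```bash
python3 chk.py 24
```

```text
F [-1.9  5.9 -3.7] tq [ 0.89  0.28 -0.04] w 0.12024731260419318
bar est [0.6027 0.0917 0.219 ] radius 0.2073710120201457 lid deg 23.985036333598092
shift(pre-turn axes) [0.03 0.04 0.02] shift(target axes) [0.03 0.04 0.02] turn [-0.02 -0.02 -0.01] q [ 0.11  0.15  1.8  -0.01  1.17  0.44] t 17.38
```

arm_command(
  steps=[0.12,-0.03,-0.2,0,-0.33,0,0,0.12,-0.03,-0.2,0,-0.33,0,0,0.12,-0.02,-0.2,0,-0.33,0,0,0.12,0,-0.2,0,-0.33,0,0,0.12,0,-0.2,0,-0.33,0,0,0.12,0,-0.2,0,-0.33,0,0,0.12,0,-0.2,0,-0.33,0,0,0.12,0,-0.2,0,-0.33,0,0,0,0,0,0,0,0,0],
)

```text
time: 18.5
tool_pos: [0.6342, 0.0813, 0.2586]
tcp_rot: [-3.037, 0.496, 0.396]
wrist_force: [-6.1, -0.1, -1.4]
width: 0.117
```

```bash
python3 chk.py 40
python3 - <<'E'
from h import *
for n in('scene','side','wrist'):
    i,K,T=snap(n,n+'9');
    if n!='wrist':
        for sy in(-.11,.11):
            p=HINGE+sy*np.array([-hx[1],hx[0],0]);u,v=proj(K,T,p).astype(int);print(n,sy,u,v)
            c=i[v-40:v+40,u-40:u+40];cv2.imwrite('pics/%s9_%s.png'%(n,'L' if sy>0 else 'R'),cv2.resize(c,(560,560),interpolation=cv2.INTER_CUBIC)[:,:,::-1])
E
```

```text
F [-6.1 -0.1 -1.4] tq [-0.13  0.77  0.05] w 0.11671888970077182
bar est [0.6354 0.0809 0.2634] radius 0.2074528555296349 lid deg 39.55674784045483
shift(pre-turn axes) [ 0.06  0.05 -0.02] shift(target axes) [ 0.06  0.05 -0.02] turn [ 0.02 -0.03 -0.01] q [0.04 0.34 1.5  0.09 1.54 0.35] t 18.5
scene -0.11 379 266
scene 0.11 436 215
side -0.11 264 229
side 0.11 225 263
```

View pics/scene9_R.png

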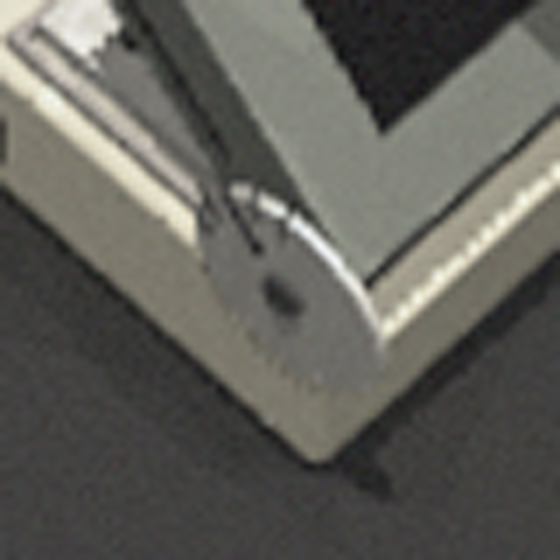

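View pics/side9_L.png

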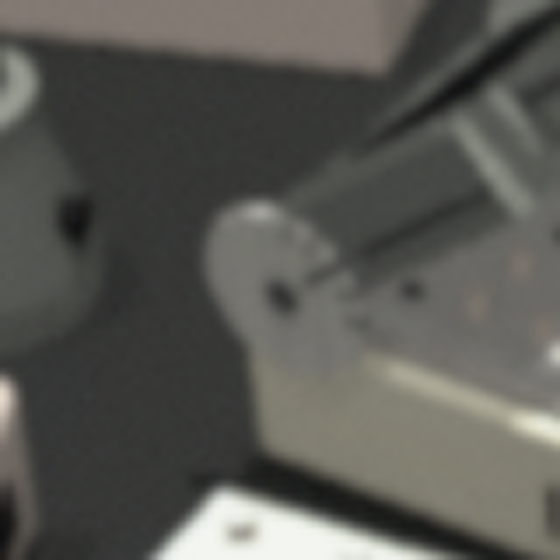

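View pics/scene9.png

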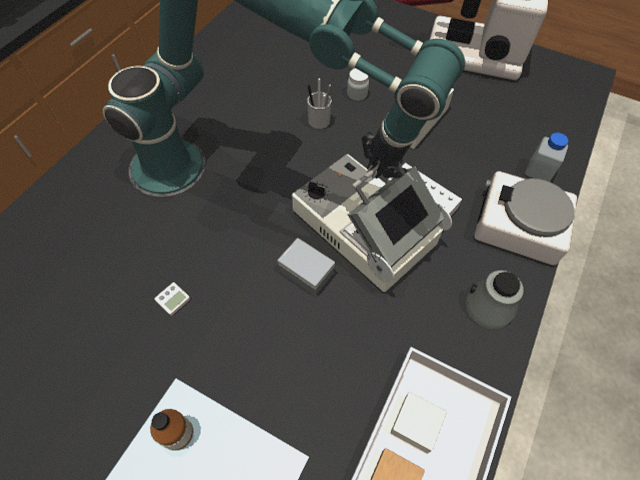

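View pics/wrist9.png

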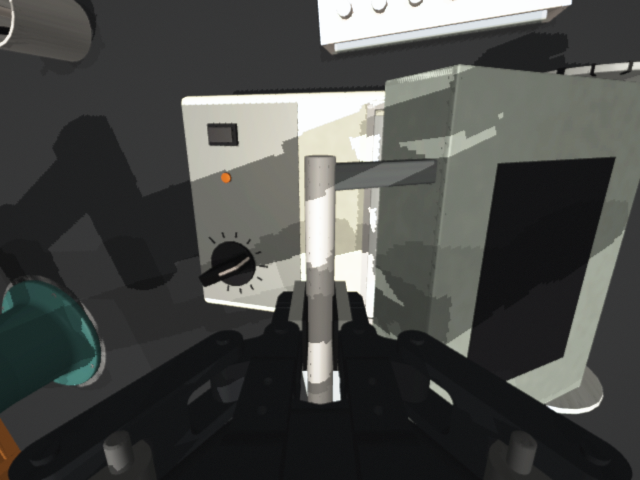

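The lid is up in the scene view, and its index line on the near disc (zoom, 262,252 to 238,205) lies by the broad 40 mark. I'll check those directions against projection.

Run:
```python
from h import *
hy=np.array([-hx[1],hx[0],0])
for n,sy in(('scene9',-.115),('side9',.115)):
    i,K,T=load(n);c0=HINGE+sy*hy
    u0=proj(K,T,HINGE+np.sign(sy)*.11*hy).astype(int)
    f=lambda p:((proj(K,T,p)-u0+40)*7).round(0)
    print(n,'c',f(c0))
    for a in(0,20,40,60):
        e=np.radians(a);d=-np.cos(e)*hx+np.sin(e)*np.array([0,0,1]);print(a,f(c0+.02*d),f(c0+.044*d),f(c0+.07*d))
    if n=='side9':
        c=i[u0[1]-25:u0[1]+15,u0[0]-10:u0[0]+40]
    else: c=i[u0[1]-30:u0[1]+15,u0[0]-25:u0[0]+25]
    cv2.imwrite('pics/z_'+n+'.png',cv2.resize(c,None,fx=12,fy=12,interpolation=cv2.INTER_LANCZOS4)[:,:,::-1])
```

```text
scene9 c [272. 293.]
0 [230. 256.] [180. 212.] [127. 166.]
20 [234. 249.] [190. 196.] [141. 139.]
40 [244. 247.] [209. 191.] [172. 130.]
60 [256. 251.] [237. 199.] [216. 141.]
side9 c [275. 292.]
0 [311. 305.] [354. 321.] [402. 339.]
20 [307. 292.] [346. 292.] [389. 293.]
40 [299. 279.] [329. 263.] [363. 246.]
60 [289. 267.] [306. 238.] [325. 205.]
```

View pics/z_scene9.png

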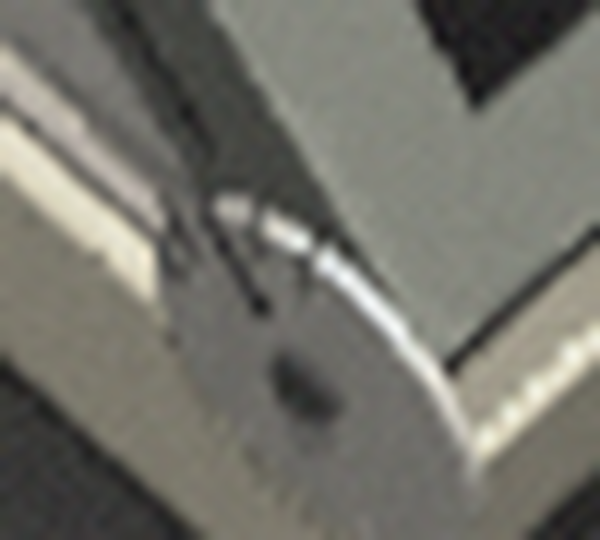

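View pics/z_side9.png

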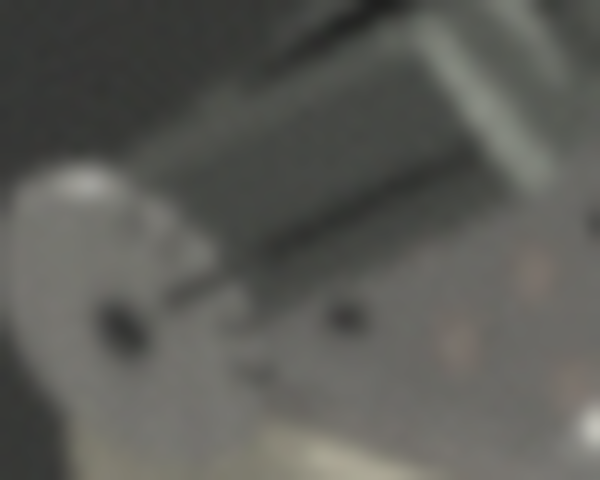

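arm_command(
  steps=[0.03,0,-0.06,0,-0.05,0,0,0.01,0,0,0,0,0,0,0,0,0,0,0,0,0,0,0,0,0,0,0,0,0,0,0,0,0,0,0,0,0,0,0,0,0,0],
)

```text
time: 19.4
tool_pos: [0.6354, 0.0808, 0.2599]
tcp_rot: [-3.035, 0.495, 0.403]
wrist_force: [-6.5, -0.2, -1.7]
width: 0.118
```

```bash
python3 chk.py 40
python3 - <<'E'
from h import *
s=bot.read_state()
M=R.from_rotvec(s['tcp_rot']).as_matrix();b=s['tool_pos']-.005*M[:,2]
M0=R.from_rotvec([2.963,-.484,.654]).as_matrix();b0=np.array([.57957,.0995,.1343])-.005*M0[:,2]
d=b-b0;print('chord angle',2*np.degrees(np.arcsin(np.hypot(d@hx,d[2])/2/.2062)), 'tool turn',np.degrees(R.from_matrix(M0.T@M).magnitude()))
i,K,T=snap('wrist','w10');i=i
c=i[190:310,170:310];cv2.imwrite('pics/w10d.png',cv2.resize(c,(700,600),interpolation=cv2.INTER_CUBIC)[:,:,::-1])
i,K,T=snap('side','s10')
E
```

```text
F [-6.5 -0.2 -1.7] tq [-0.22  0.7   0.03] w 0.11754856049698766
bar est [0.6366 0.0804 0.2647] radius 0.20745358112187906 lid deg 40.060367691724366
shift(pre-turn axes) [0.03 0.05 0.03] shift(target axes) [0.03 0.05 0.03] turn [ 0.02  0.02 -0.01] q [0.04 0.35 1.49 0.09 1.55 0.35] t 19.4
chord angle 39.8154702341915 tool turn 39.991470734604384
```

View pics/w10d.png

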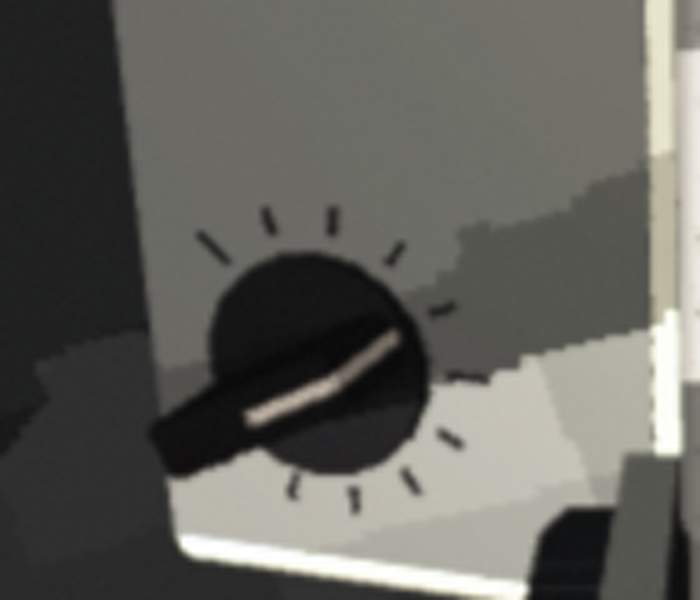

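View pics/s10.png

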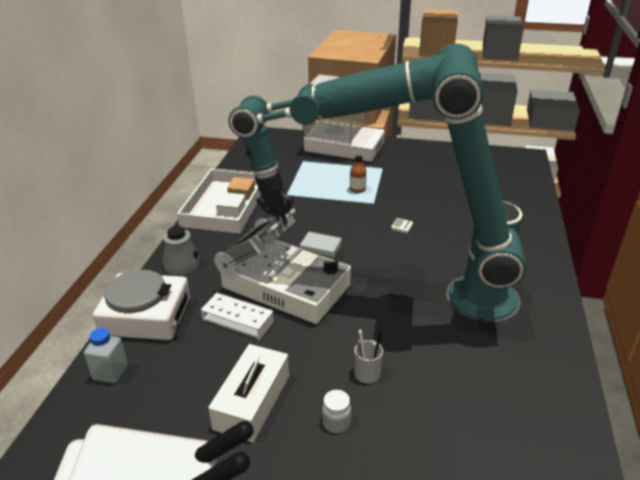

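The dial pointer still reads mark 4 (tick at 442,310, and the line bends at the bar's edge). The lid reads 40° and nothing else on the bench has moved. Handing in.

```bash
python3 -c "
from h import *
s=bot.read_state();print(np.abs(s['joint_vel']).max(),s['time']);print(bot.finish_job())"
```

```text
0.000832138832865713 19.5
the job is handed in; nothing more can be done
None
```

The dial is down at mark 4 and the lid is held at the 40-degree vent mark. I handed the job in at 19.5 s with the arm still gripping the bar and practically still.

- **Dial:** I turned it from about mark 6.8 with the lid shut. Measured after release it read 4.02, and it looked unchanged in the last wrist picture.
- **Lid:** the bar's position about the hinge gives 40.1°. The chord from the shut position gives 39.8°, and the tool's own turn gives 40.0°.
- **Mark readings that disagreed:** the index line on the hinge discs was too coarse to confirm the angle. About half a degree before the final correction, rough line slopes read about 46–48° in the scene view and about 37–38° in the side view. I trusted the arm's measurements instead.
- **Forces and bench:** the wrist force was under 11 N in every reading. I saw nothing else moved in the last scene and side pictures.

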